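Pin the leaf drill jig and hold it shut

ROBOT

A 7-joint arm with a two-finger parallel gripper is mounted at the origin on the work surface. World frame = base frame: x ahead of the robot, y to its left, z up, the work surface at z = 0. Lengths are in m, angles in rad, forces in N, time in s.
With the tool pointing down it reaches from about 0.425 to 0.875 m from the base axis. Payload 4.7 kg.
Tool frame: the origin (TCP) lies midway between the tips of the shut fingers; the grasp point (between the pads) lies 19 mm behind it; z points along the fingers, y is the line along which they close (so a half turn about z gives the same grasp; the last joint's range is limited). The gripper opens to 85 mm and grips with 20 to 120 N. Pads are 22 mm wide; open, the fingers measure 114 mm over their backs; the gripper's body (76 mm by 85 mm) begins 54 mm behind the grasp point. The pads swing forward as they close: fully open they stand 13 mm farther back than shut.
Start: joints at [-1.232, 0.321, -0.07, 1.45, 0.023, 1.371, -0.057], TCP at [0.207, 0.616, 0.231] pointing down, gripper open.
Joint ranges: [-2.86, 2.86], [-0.3, 2.09], [-1.38, 1.24], [0.06, 2.45], [-1.56, 4.7], [0.09, 2.05], [-2.69, 2.69]. Speed limits (rad/s): [2.57, 2.57, 3.14, 3.14, 3.14, 3.14, 3.14].

INTERFACE

Orientations are given as a 3x3 rotation matrix whose columns are the frame's x, y, z axes.
In Python, from workcell import robot gives the robot as it stands. The module is installed in compiled form; this text tells all that it offers.
- The arm moves only by the tool apply_moves, never from a script. Its argument "increments" is a list of rows, each an object of numbers: "jaw": the opening, from 0 (shut) to 1 (fully open); "tx", "ty", "tz": the shift along the tool's x, y, z in m; "twist": the turn about the tool's z in degrees. A call has 1 to 20 rows; each row shifts and turns the commanded pose from where the row before left it, along the tool's axes as they then stand; what a row does not reach is not made up. A row lasts 1/8 s, in which the tool goes at most 62.5 mm and 10.7 degrees, less where a joint would pass 70% of its speed; a pose out of reach is approached as far as the arm can. A call is refused whole if a number of a shift passes 0.0625 or a number of a turn 10.7, either way. A call with a gripper value outside its range is refused whole. The fingers move at their own pace and stop on an object; the grip force is fixed at half the most. Time passes only in rows, so rows that do not move let the fingers close. It gives the time, the measured TCP pose, the force, the opening and the grip force at its end, in the units of the state.
- robot.read_state(): the state, without advancing time (a new reading comes with each control period).
- robot.grab_frame(name): name is "side" or "top" or "wrist"; returns a dict with "frame" (480x640x3 uint8, red, green, blue), "range_z" (480x640 float32, m along the optical axis (not along the pixel's ray), 0 where there is no reading), "intrinsics" (3x3 intrinsics, pixels), "D" ([k1, k2, p1, p2, k3] as OpenCV has them; the pictures are not rectified), "origin" and "attitude" of the camera in the world; the wrist camera has in their place "T_tool_cam" (4x4, takes a point from camera to tool coordinates, whose origin is the TCP and whose axes are the flange's). Camera axes: x right, y down, z forward; pixel columns grow to the right and rows downward; lengths in m; the calibration is good to about 2 mm. A picture is of the moment at which its call begins: read the wrist's pose just before it.
- robot.job_done(): hands the job in; it is judged then, once.
Trained networks look in a picture, given as the dict that the camera call returned (one of the last four; its "shot" number tells which), for a name from the list of things; names that differ only in an ending like _2 or _b are one class to them, and where a whole thing is asked for, a point or a joint stands for the part that bears it (a point fixed in the world has none). Each returns a list of dicts, best first, with "conf" (0 to 1); they miss things now and then, are a little off and sometimes report something else, mostly with a low value. They report only what shows in the picture. A call takes as long as a camera call. They do not tell look-alikes from the thing itself.
- robot.recognise(picture, label): "xy" ([column, row] in pixels, amid what is visible of it).
The state is a dict: "t": time; "joint_pos": joint angles; "qvel": joint speeds; "effort": joint torques, N m; "tool_pos": TCP position; "tool_rot": TCP orientation; "wrist_force": force on the tool from outside, world axes, zero at the start; "ft_torque": the same for the moment, N m; "gripper_width": opening from 0.0 (shut) to 1.0 (fully open); "gripper_force": force on a finger pad.
Only numpy, scipy, OpenCV 4.12 (cv2) and the standard library are available. Lean on these libraries where they do the work, as an engineer would, in place of code of your own. Each camera call takes 0.05 s, during which the arm holds its last target. There are 200 camera calls.

TASK

The brass strap in the drill jig has its first hole and is to get its second: swing the jig's hinged leaf down over it, take the slim pin with the straight knurled head (not the T-handled one) from the wooden block, and push it through the bush near the leaf's free end, through the strap's hole and on into the base until its flange sits on the bush. Keep hold of the pin and keep leaning on it so that the leaf stays fully shut against its two lifting springs, and finish like that, still holding and pressing, without letting go. Leave the T-handled pin, the hammer and the jar where they are.

Things in the scene. Friction and masses are not known exactly. Their poses are not given: they have to be found in the camera images.
- jig: leaf drill jig bolted to the bench (does not move): dark steel base 165 x 64 x 31 mm, aluminium leaf hinged across its -x end. Origin: centre of the base's underside, on the bench; x from the hinge end to the free end, z up. The shut leaf's underside is 31 mm, its top 41 mm above the bench. Screwed ears on the long sides reach 56 mm from the centre line, 17 mm high
- leaf (a joint): leaf angle, rad: 0 = fully shut, flat on the base; grows as the free edge lifts, to 1.5 at most; starts at 0.7 to 1.3. Stiff hinge (0.27 N m): the leaf stays where it is left, pushing its free edge takes 2 to 4 N; but pushed right down and let go, two sprung steel plungers lift it to 0.03. From there to 0 takes about 9 N down at the bush, and about 5 N to keep it at 0
- leaf_hinge (a point): centre of the leaf's hinge axis, 75 mm along -x from the jig's origin, 36 mm above the bench; the axis runs along the jig's y. The leaf swings in the jig's x-z plane, its free end over the jig's +x when shut. This frame turns with the leaf: x to the free edge, z out of the leaf's outer (top) face
- leaf_edge (a point): middle of the leaf's free edge, on its outer (top) face: 160 mm from the hinge axis along the leaf, 5 mm above the leaf's mid plane. Leaf 10 mm thick, 60 mm wide (64 mm over its last 30 mm); the hinge axis lies in its mid plane. The last 30 mm before the edge are flat and clear
- bush (a point): centre of the mouth of the steel bush near the leaf's free end, turning with the leaf: 115 mm from the hinge axis, 4 mm above the leaf's top face, 45 mm above the bench when shut. Bush head 22 mm across, bore 10.5 mm, then 9.5 mm through the leaf. (A like bush 80 mm nearer the hinge lies over the strap's undrilled end: not for the pin)
- base_hole (a point): centre of the mouth of the hole in the jig's base under that bush: 40 mm along the jig's +x from its origin, 24 mm above the bench (the floor of the nest); hole 10 mm wide, open down to the bench. With the leaf shut it is straight under the bush
- strap: loose brass strap, 110 x 30 x 6 mm, lying in the nest of the jig's base (0.75 mm play all round) under the leaf; its 10 mm hole is 40 mm along its +x, over base_hole. Origin: centre of its underside, 24 mm above the bench. It stays there
- pin: the pin to use: steel, 0.1 kg, shank 8 mm across, 38 mm long with its last 8 mm tapered, a flange 26 mm across and 5 mm thick, above it a straight knurled head 18 mm across, 34 mm high. Origin: on the axis at the flange's underside, z up; head's top at +39 mm. Stands in the wooden block, flange on its top 45 mm above the bench, in either of two holes 70 mm apart
- pin_tip (a point): tip of that pin's nose, on its axis 38 mm below the flange's underside; when fully home it is 7 mm above the bench
- pin_block: fixed wooden block 56 (x) x 130 (y) x 45 mm, origin: centre of its underside, on the bench; two 13 mm holes through it on its y axis, 35 mm either side of the centre, hold the two pins upright
- tee_pin: the other pin, not used: 11 mm shank, flange 28 mm across and a T-bar 68 mm long along the pin's x, its top 34 mm above the block. Origin as for the pin, x along the block's x. Leave it in its hole
- jar: glass jar with a steel cap, 64 mm across, 75 mm high, standing on the bench. Origin: centre of its underside. Leave alone
- hammer: ball-peen hammer lying on the bench, 240 mm long along its x (handle to -x), head 80 mm wide, 27 mm high. Origin: on its underside, 13 cm from the handle's end. Leave alone
There are look-alikes about, which are no part of the job. Several things have the shape of the pin; the one meant has the colours described above.

How it is judged:
By the outcome, as a careful person would: the job done as asked, in the order asked, and still so for the second after the job is handed in, while the arm keeps its last pose, push and grip.
It also fails if it takes over 56 s, if anything falls off the work surface, if the arm or the gripper's body presses on something with over 40 N, if the wrist force passes 120 N, or if a joint passes its speed limit or range.

## Working session

There is one attempt and no reset: what is moved stays moved. The work goes in short steps, Python scripts to look and compute and a tool call to move; the robot and the scene stay as the last step left them, time stands still between calls to the robot, and variables do not carry over. Pictures are saved under pics/ and viewed, at most 10 in all, crops included, and the job is handed in when it is done.

Besides the shell and the picture viewer there is one more tool, called after "Request:" as name(argument=value, ...) on one line, values as JSON. apply_moves: Moves the arm, as the interface text tells. Its arguments: {"type":"object","properties":{"increments":{"type":"array"}},"required":["increments"]}

```bash
mkdir -p pics
cat > h.py <<'E'
import numpy as np, cv2, pickle
from workcell import robot
def grab(n):
    s=robot.read_state(); p=robot.grab_frame(n)
    if n=='wrist':
        T=np.eye(4);T[:3,:3]=np.array(s['tool_rot']).reshape(3,3);T[:3,3]=s['tool_pos']
        T=T@np.array(p['T_tool_cam'])
    else:
        T=np.eye(4);T[:3,:3]=np.array(p['attitude']).reshape(3,3);T[:3,3]=p['origin']
    return p,T
def world(p,T,uv,z=None,d=None):
    """pixel -> world: by depth d (default median of range_z), or on plane height z"""
    K=np.array(p['intrinsics']);r=cv2.undistortPoints(np.array([[uv]],float),K,np.array(p['D'],float))[0,0]
    r=np.array([r[0],r[1],1.])
    if z is not None:
        w=T[:3,:3]@r; d=(z-T[2,3])/w[2]
    elif d is None:
        u,v=int(round(uv[0])),int(round(uv[1]));a=p['range_z'][max(v-2,0):v+3,max(u-2,0):u+3];a=a[a>0]
        if not len(a): return np.full(3,np.nan)
        d=np.median(a)
    return T[:3,:3]@(r*d)+T[:3,3]
def cloud(p,T):
    K=np.array(p['intrinsics']);v,u=np.mgrid[:480,:640]
    r=cv2.undistortPoints(np.stack([u,v],-1).reshape(-1,1,2).astype(float),K,np.array(p['D'],float))[:,0]
    d=p['range_z'].reshape(-1,1)
    P=np.c_[r,np.ones(len(r))]*d@T[:3,:3].T+T[:3,3]
    P[d[:,0]<=0]=np.nan
    return P.reshape(480,640,3)
def save(p,f): cv2.imwrite('pics/'+f,cv2.cvtColor(p['frame'],cv2.COLOR_RGB2BGR))
E
python3 - <<'E'
from h import *
np.set_printoptions(precision=3,suppress=True)
s=robot.read_state();print(s['t'],s['tool_pos'],s['tool_rot'],s['gripper_width'])
for n in ('top','side'):
    p,T=grab(n);save(p,n+'0.png');print(n,T)
    for l in ('jig','leaf','leaf_edge','bush','pin','pin_block','tee_pin','jar','hammer','strap','leaf_hinge'):
        for o in robot.recognise(p,l)[:3]: print(l,round(o['conf'],2),np.round(o['xy']),world(p,T,o['xy']))
E
```

```text
0.0 [0.207 0.615 0.23 ] [[-0.948  0.319 -0.001]
 [ 0.319  0.948 -0.002]
 [-0.    -0.002 -1.   ]] 1.0027185221967037
top [[ 0.02  -0.984  0.177  0.475]
 [-1.    -0.018  0.012 -0.003]
 [-0.008 -0.177 -0.984  0.902]
 [ 0.     0.     0.     1.   ]]
jig 0.92 [452. 266.] [ 0.581 -0.166  0.12 ]
leaf 0.89 [459. 276.] [ 0.569 -0.179  0.108]
leaf_edge 0.74 [457. 275.] [ 0.571 -0.176  0.109]
pin 0.73 [250. 340.] [0.476 0.123 0.018]
pin 0.66 [321. 266.] [0.591 0.016 0.019]
pin 0.58 [256. 208.] [0.683 0.121 0.018]
pin_block 0.79 [238. 281.] [0.564 0.14  0.043]
tee_pin 0.74 [212. 277.] [0.565 0.174 0.076]
tee_pin 0.18 [458. 274.] [ 0.571 -0.177  0.111]
jar 0.63 [247. 134.] [0.785 0.132 0.074]
jar 0.63 [454. 264.] [ 0.584 -0.168  0.123]
hammer 0.68 [436. 153.] [ 0.778 -0.165  0.021]
hammer 0.23 [260. 279.] [0.563 0.102 0.082]
leaf_hinge 0.61 [459. 275.] [ 0.57  -0.178  0.11 ]
leaf_hinge 0.46 [260. 282.] [0.558 0.104 0.073]
side [[-0.96  -0.179  0.217  0.484]
 [-0.281  0.561 -0.778  0.584]
 [ 0.018 -0.808 -0.589  0.514]
 [ 0.     0.     0.     1.   ]]
jig 0.87 [384. 211.] [ 0.577 -0.193  0.031]
jig 0.52 [343. 348.] [0.565 0.192 0.048]
leaf 0.89 [392. 184.] [ 0.564 -0.174  0.105]
leaf_edge 0.71 [389. 187.] [ 0.568 -0.159  0.106]
bush 0.73 [395. 186.] [ 0.558 -0.178  0.098]
bush 0.37 [208. 292.] [0.782 0.156 0.058]
pin 0.83 [415. 351.] [0.47  0.137 0.013]
pin 0.78 [353. 275.] [0.592 0.012 0.022]
pin 0.74 [280. 314.] [0.678 0.13  0.018]
pin_block 0.89 [348. 348.] [0.558 0.189 0.047]
tee_pin 0.59 [342. 333.] [0.568 0.185 0.069]
jar 0.86 [204. 291.] [0.784 0.16  0.062]
hammer 0.77 [289. 210.] [ 0.768 -0.155  0.017]
strap 0.96 [376. 213.] [ 0.591 -0.182  0.03 ]
strap 0.58 [390. 184.] [ 0.567 -0.17   0.106]
leaf_hinge 0.62 [394. 180.] [ 0.562 -0.189  0.106]
```

View pics/top0.png

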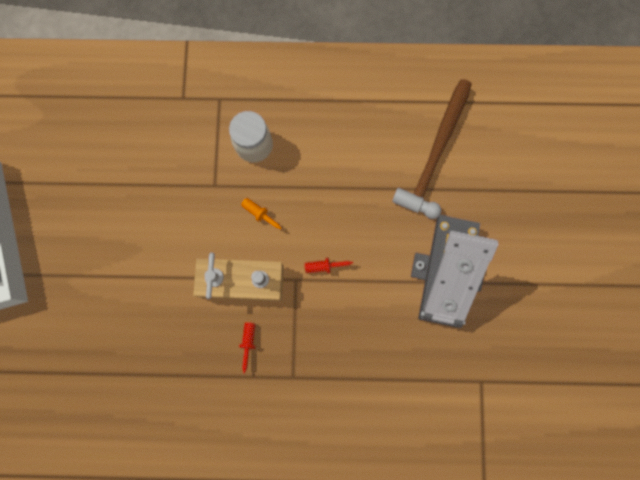

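View pics/side0.png

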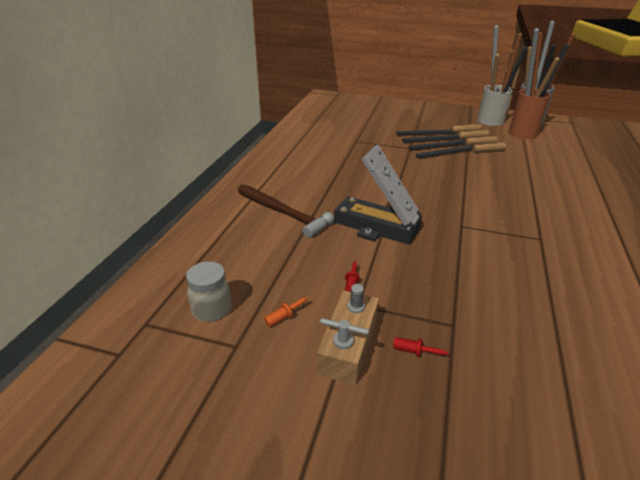

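The top view shows the jig at about (455,272), its leaf up and its hinge end at the bottom (443,322). The grey straight-headed pin is at (260,279) and the T-pin at (212,277). The red and orange pins are look-alikes. The side view agrees. Next I'll fit the poses from depth.

```bash
cat >> h.py <<'E'
def fitleaf(P,lo=0.055):
    m=(abs(P[:,0]-.57)<.13)&(abs(P[:,1]+.17)<.1)&(P[:,2]>lo)&(P[:,2]<.25)
    Q=P[m];rng=np.random.default_rng(0);best=None;bc=0
    for _ in range(300):
        a,b,c=Q[rng.choice(len(Q),3,replace=False)];n=np.cross(b-a,c-a);n/=np.linalg.norm(n)+1e-12
        k=abs((Q-a)@n)<.0025
        if k.sum()>bc: bc=k.sum();best=k
    Q=Q[best];c=Q.mean(0);n=np.linalg.svd(Q-c,full_matrices=False)[2][2];n*=np.sign(n[2])
    return Q,c,n
E
python3 - <<'E'
from h import *
np.set_printoptions(precision=4,suppress=True)
for n in ('top','side'):
    p,T=grab(n);P=cloud(p,T).reshape(-1,3);P=P[~np.isnan(P[:,0])]
    Q,c,nn=fitleaf(P)
    a=np.arccos(nn[2]);h=-nn[:2]/np.linalg.norm(nn[:2])
    lx=np.r_[h*np.cos(a),np.sin(a)];ly=np.r_[-h[1],h[0],0]
    u=(Q-c)@lx;v=(Q-c)@ly
    print(n,len(Q),'angle',a,'yaw',np.degrees(np.arctan2(h[1],h[0])),'u',np.percentile(u,[0,1,99,100]),'v',np.percentile(v,[0,1,5,95,99,100]))
    # minAreaRect
    r=cv2.minAreaRect(np.c_[u,v].astype(np.float32)*1000);print(r)
    umax=np.percentile(u,99.7);vm=(np.percentile(v,1)+np.percentile(v,99))/2
    e=c+lx*umax+ly*vm; hinge=e-.16*lx-.005*nn
    # hinge from height
    s=(e[2]-.005*nn[2]-.036)/lx[2];print('edge',e,'hinge',hinge,'s',s, 'plane-hinge', e-.005*nn-s*lx)
    # pin
    for nm,cx,cy,z in (('pinflange?',.565,.104,(.055,.1)),('tee',.565,.174,(.055,.1)),('block',.565,.14,(.038,.0475)),('jar',.785,.135,(.07,.08))):
        m=(abs(P[:,0]-cx)<.06)&(abs(P[:,1]-cy)<(.035 if 'pin' in nm or nm=='tee' else .08))&(P[:,2]>z[0])&(P[:,2]<z[1])
        q=P[m]; r=cv2.minAreaRect((q[:,:2]*1000).astype(np.float32)) if len(q)>3 else 0
        print(nm,m.sum(),r,q[:,2].max() if len(q) else 0)
E
```

```text
top 3076 angle 0.8699242727623998 yaw -11.341239748597673 u [-0.0766 -0.0737  0.0621  0.0633] v [-0.0322 -0.0304 -0.028   0.0277  0.0301  0.0319]
((-6.743640899658203, 0.5106163024902344), (63.949954986572266, 139.79168701171875), 89.3987045288086)
edge [ 0.6129 -0.1876  0.161 ] hinge [ 0.5155 -0.1681  0.0355] s 0.15932958279838752 plane-hinge [ 0.5159 -0.1682  0.036 ]
pinflange? 151 ((566.2578735351562, 107.14202880859375), (17.146839141845703, 17.664173126220703), 71.17472076416016) 0.08598214966644147
tee 313 ((568.7236328125, 177.26710510253906), (66.43357849121094, 14.594120025634766), 4.9119954109191895) 0.08124105107540058
block 2593 ((567.6548461914062, 142.6307373046875), (130.61460876464844, 56.58449172973633), 88.75292205810547) 0.04749861329526395
jar 990 ((795.5888061523438, 133.23626708984375), (55.33099365234375, 55.00355911254883), 42.50981140136719) 0.07780708834399286
side 1217 angle 0.8715247303996962 yaw -11.673039129267314 u [-0.0738 -0.0719  0.0658  0.0667] v [-0.0365 -0.0342 -0.0308  0.0265  0.0284  0.0303]
((-3.6156768798828125, -2.7183837890625), (66.70106506347656, 140.58082580566406), 89.58731842041016)
edge [ 0.6111 -0.1862  0.1618] hinge [ 0.5139 -0.1661  0.0362] s 0.1602102486038619 plane-hinge [ 0.5138 -0.1661  0.036 ]
pinflange? 262 ((565.904541015625, 109.71620178222656), (17.64078140258789, 19.51612091064453), 43.427860260009766) 0.08633238345828437
tee 454 ((567.1365356445312, 179.10977172851562), (66.890625, 16.367284774780273), 6.042385578155518) 0.0817269799832705
block 2017 ((566.5234375, 143.3792266845703), (132.06356811523438, 56.3852653503418), 88.701416015625) 0.04749039707633396
jar 809 ((794.8897094726562, 134.46853637695312), (55.782005310058594, 57.22395706176758), 28.15006446838379) 0.07748892489658576
```

Request:
apply_moves(increments=[{"jaw": 0,"twist": -7.2},{"jaw": 0,"tx": -0.0337,"ty": -0.044},{"jaw": 0,"tx": -0.0337,"ty": -0.044},{"jaw": 0,"tx": -0.0337,"ty": -0.044},{"jaw": 0,"tx": -0.0337,"ty": -0.044},{"jaw": 0,"tx": -0.0337,"ty": -0.044},{"jaw": 0,"tx": -0.0337,"ty": -0.044},{"jaw": 0,"tx": -0.0337,"ty": -0.044},{"jaw": 0,"tx": -0.0337,"ty": -0.044},{"jaw": 0,"tx": -0.0337,"ty": -0.044},{"jaw": 0,"tx": -0.0337,"ty": -0.044},{"jaw": 0,"tx": -0.0337,"ty": -0.044},{"jaw": 0,"tx": -0.0337,"ty": -0.044},{"jaw": 0,"tx": -0.0337,"ty": -0.044},{"jaw": 0,"tx": -0.0337,"ty": -0.044},{"jaw": 0,"tx": -0.0337,"ty": -0.044},{"jaw": 0,"tx": -0.0337,"ty": -0.044},{"jaw": 0}])

```text
$.increments[0]: bad value
```

Run:
```python
from h import *
np.set_printoptions(precision=4,suppress=True)
s=robot.read_state();print(s['t'],s['tool_pos'],s['tool_rot'],s['gripper_width'],s['wrist_force'])
h=np.array([np.cos(np.radians(-11.45)),np.sin(np.radians(-11.45))]);d=np.array(s['tool_pos'])[:2]-[.515,-.167]
print('h',d@h,'lat',d@[-h[1],h[0]])
prev=None
for i in range(0,15):
    a=.87*(1-i/14);r=.150+.005*i/14
    q=np.array([r*np.cos(a)-.005*np.sin(a)-.011*(1),.036+r*np.sin(a)+.005*np.cos(a)])
    print(round(a,3),q,None if prev is None else (q-prev)*1000);prev=q
```

```text
1.3 [0.2075 0.616  0.2313] [[-0.9477  0.3191  0.0001]
 [ 0.3191  0.9477  0.    ]
 [-0.      0.     -1.    ]] 0.9993854338039743 [-0.2896  0.3948  0.3139]
h -0.45686674663339083 lat 0.7063872567687978
0.87 [0.0819 0.1539] None
0.808 [0.0893 0.1481] [ 7.3878 -5.7389]
0.746 [0.0963 0.1419] [ 7.0327 -6.2024]
0.684 [0.103  0.1353] [ 6.6484 -6.644 ]
0.621 [0.1092 0.1282] [ 6.2365 -7.0617]
0.559 [0.115  0.1208] [ 5.7982 -7.4538]
0.497 [0.1203 0.113 ] [ 5.3353 -7.8186]
0.435 [0.1252 0.1048] [ 4.8494 -8.1547]
0.373 [0.1295 0.0963] [ 4.3424 -8.4605]
0.311 [0.1333 0.0876] [ 3.816  -8.7348]
0.249 [0.1366 0.0786] [ 3.2723 -8.9762]
0.186 [0.1393 0.0694] [ 2.7133 -9.1838]
0.124 [0.1415 0.0601] [ 2.1412 -9.3565]
0.062 [0.143  0.0506] [ 1.558  -9.4935]
0.0 [0.144 0.041] [ 0.9662 -9.5941]
```

Request:
apply_moves(increments=[{"jaw": 0,"tx": 0,"ty": 0,"tz": 0,"twist": -7.2},{"jaw": 0,"tx": -0.0337,"ty": -0.044,"tz": 0,"twist": 0},{"jaw": 0,"tx": -0.0337,"ty": -0.044,"tz": 0,"twist": 0},{"jaw": 0,"tx": -0.0337,"ty": -0.044,"tz": 0,"twist": 0},{"jaw": 0,"tx": -0.0337,"ty": -0.044,"tz": 0,"twist": 0},{"jaw": 0,"tx": -0.0337,"ty": -0.044,"tz": 0,"twist": 0},{"jaw": 0,"tx": -0.0337,"ty": -0.044,"tz": 0,"twist": 0},{"jaw": 0,"tx": -0.0337,"ty": -0.044,"tz": 0,"twist": 0},{"jaw": 0,"tx": -0.0337,"ty": -0.044,"tz": 0,"twist": 0},{"jaw": 0,"tx": -0.0337,"ty": -0.044,"tz": 0,"twist": 0},{"jaw": 0,"tx": -0.0337,"ty": -0.044,"tz": 0,"twist": 0},{"jaw": 0,"tx": -0.0337,"ty": -0.044,"tz": 0,"twist": 0},{"jaw": 0,"tx": -0.0337,"ty": -0.044,"tz": 0,"twist": 0},{"jaw": 0,"tx": -0.0337,"ty": -0.044,"tz": 0,"twist": 0},{"jaw": 0,"tx": -0.0337,"ty": -0.044,"tz": 0,"twist": 0},{"jaw": 0,"tx": -0.0337,"ty": -0.044,"tz": 0,"twist": 0},{"jaw": 0,"tx": -0.0337,"ty": -0.044,"tz": 0,"twist": 0},{"jaw": 0,"tx": 0,"ty": 0,"tz": 0,"twist": 0}])

```text
t: 3.55
tool_pos: [0.5964, -0.1864, 0.2307]
tool_rot: [[-0.979, 0.205, -0.001], [0.205, 0.979, -0.004], [0.0, -0.004, -1.0]]
wrist_force: [0.1, 1.1, 0.4]
gripper_width: -0.001
gripper_force: 0.0
```

```bash
cat >> h.py <<'E'
def st():
    np.set_printoptions(precision=4,suppress=True)
    s=robot.read_state();tp=np.array(s['tool_pos']);R=np.array(s['tool_rot']).reshape(3,3)
    h=np.array([np.cos(np.radians(-11.45)),np.sin(np.radians(-11.45))]);d=tp[:2]-[.515,-.167]
    print(s['t'],tp,'yawx',np.degrees(np.arctan2(R[1,0],R[0,0])),'zax',R[:,2],'w',s['gripper_width'],'gf',s['gripper_force'],'F',s['wrist_force'],'h',d@h,'lat',d@[-h[1],h[0]])
    return s
E
python3 -c "
from h import *
st()"
```

```text
3.55 [ 0.5964 -0.1864  0.2307] yawx 168.1646393121174 zax [-0.0013 -0.0042 -1.    ] w -0.0009980216077830628 gf 0.0 F [0.1264 1.0617 0.393 ] h 0.08366482616766953 lat -0.00280318990364653
```

Request:
apply_moves(increments=[{"jaw": 0,"tx": 0.0015,"ty": 0.003,"tz": 0.03,"twist": 0},{"jaw": 0,"tx": 0,"ty": 0,"tz": 0.03,"twist": 0},{"jaw": 0,"tx": 0,"ty": 0,"tz": 0.014,"twist": 0},{"jaw": 0,"tx": -0.0074,"ty": 0,"tz": 0.0057,"twist": 0},{"jaw": 0,"tx": -0.007,"ty": 0,"tz": 0.0062,"twist": 0},{"jaw": 0,"tx": -0.0066,"ty": 0,"tz": 0.0066,"twist": 0},{"jaw": 0,"tx": -0.0062,"ty": 0,"tz": 0.0071,"twist": 0},{"jaw": 0,"tx": -0.0058,"ty": 0,"tz": 0.0075,"twist": 0},{"jaw": 0,"tx": -0.0053,"ty": 0,"tz": 0.0078,"twist": 0}])

```text
t: 4.68
tool_pos: [0.634, -0.1853, 0.116]
tool_rot: [[-0.98, 0.198, 0.0], [0.198, 0.98, -0.0], [-0.001, -0.0, -1.0]]
wrist_force: [-0.4, 0.2, -0.4]
gripper_width: -0.001
gripper_force: 0.4
```

Run:
```python
from h import *
st()
p,T=grab('side');P=cloud(p,T).reshape(-1,3);P=P[~np.isnan(P[:,0])];save(p,'side1.png')
Q,c,n=fitleaf(P[P[:,2]<.125],.048);print(len(Q),c,n,np.arccos(n[2]))
```

```text
4.675 [ 0.634  -0.1853  0.116 ] yawx 168.5848241445481 zax [ 0.0005 -0.0003 -1.    ] w -0.0010744020167546416 gf 0.35831384011544287 F [-0.3602  0.177  -0.3696] h 0.12026295385169317 lat 0.0056638343803929155
1199 [ 0.5824 -0.1766  0.0821] [-0.4877  0.0982  0.8675] 0.5206642555843766
```

Request:
apply_moves(increments=[{"jaw": 0,"tx": -0.005,"ty": -0.002,"tz": 0.0085,"twist": 0},{"jaw": 0,"tx": -0.0044,"ty": -0.002,"tz": 0.0087,"twist": 0},{"jaw": 0,"tx": -0.004,"ty": 0,"tz": 0.0088,"twist": 0},{"jaw": 0,"tx": -0.0035,"ty": 0,"tz": 0.009,"twist": 0},{"jaw": 0,"tx": -0.003,"ty": 0,"tz": 0.0092,"twist": 0},{"jaw": 0,"tx": -0.0022,"ty": 0,"tz": 0.0093,"twist": 0},{"jaw": 0,"tx": -0.0016,"ty": 0,"tz": 0.0095,"twist": 0},{"jaw": 0,"tx": 0,"ty": 0,"tz": 0,"twist": 0}])

```text
t: 5.72
tool_pos: [0.6554, -0.1933, 0.0523]
tool_rot: [[-0.98, 0.198, -0.001], [0.198, 0.98, 0.0], [0.002, 0.0, -1.0]]
wrist_force: [-0.5, -0.1, 0.3]
gripper_width: -0.0
gripper_force: 0.0
```

Run:
```python
from h import *
st()
```

```text
5.725 [ 0.6554 -0.1933  0.0523] yawx 168.59662075614872 zax [-0.0015  0.0004 -1.    ] w -0.0004620326211522772 gf 0.0 F [-0.4892 -0.0584  0.3451] h 0.1428342606639607 lat 0.0020633635781149243
```

Request:
apply_moves(increments=[{"jaw": 0,"tx": 0,"ty": 0,"tz": 0.003,"twist": 0},{"jaw": 0,"tx": 0,"ty": 0,"tz": 0.003,"twist": 0},{"jaw": 0,"tx": 0,"ty": 0,"tz": 0.003,"twist": 0},{"jaw": 0,"tx": 0,"ty": 0,"tz": 0.0015,"twist": 0},{"jaw": 0,"tx": 0,"ty": 0,"tz": 0,"twist": 0}])

```text
t: 6.35
tool_pos: [0.6564, -0.1937, 0.0435]
tool_rot: [[-0.98, 0.198, 0.001], [0.198, 0.98, -0.0], [-0.001, 0.0, -1.0]]
wrist_force: [-0.2, 0.7, 5.0]
gripper_width: 0.0
gripper_force: 2.1
```

Request:
apply_moves(increments=[{"jaw": 0,"tx": 0,"ty": 0,"tz": 0.002,"twist": 0},{"jaw": 0,"tx": 0,"ty": 0,"tz": 0.002,"twist": 0},{"jaw": 0,"tx": 0,"ty": 0,"tz": 0,"twist": 0}])

```text
t: 6.72
tool_pos: [0.6565, -0.1938, 0.041]
tool_rot: [[-0.98, 0.198, 0.002], [0.198, 0.98, 0.0], [-0.001, 0.001, -1.0]]
wrist_force: [-3.0, 1.8, 12.0]
gripper_width: -0.001
gripper_force: 5.9
```

Request:
apply_moves(increments=[{"jaw": 0,"tx": 0,"ty": 0,"tz": -0.02,"twist": 0},{"jaw": 0.5,"tx": 0,"ty": 0,"tz": -0.045,"twist": 0},{"jaw": 0.5,"tx": 0.01,"ty": 0,"tz": -0.045,"twist": 0},{"jaw": 0.5,"tx": 0.01,"ty": 0,"tz": -0.03,"twist": 0},{"jaw": 0.5,"tx": 0,"ty": 0,"tz": 0,"twist": 0},{"jaw": 0.5,"tx": 0,"ty": 0,"tz": 0,"twist": 0}])

```text
t: 7.48
tool_pos: [0.6359, -0.1893, 0.1782]
tool_rot: [[-0.98, 0.198, -0.001], [0.198, 0.98, 0.001], [0.001, 0.0, -1.0]]
wrist_force: [0.4, -1.0, 0.4]
gripper_width: 0.501
gripper_force: 0.0
```

Run:
```python
from h import *
st()
p,T=grab('wrist');save(p,'w2.png');print(T)
for o in robot.recognise(p,'bush'): print(o, world(p,T,o['xy'],z=.048))
for n in ('top','side'):
    p,T=grab(n)
    for l in ('bush','leaf_edge'):
        for o in robot.recognise(p,l)[:2]: print(n,l,o['conf'],o['xy'],world(p,T,o['xy']))
    P=cloud(p,T).reshape(-1,3);P=P[~np.isnan(P[:,0])]
    Q,c,nn=fitleaf(P[P[:,2]<.06],.038)
    r=cv2.minAreaRect((Q[:,:2]*1000).astype(np.float32));print(n,len(Q),c,nn,np.arccos(nn[2]),r)
```

```text
7.475 [ 0.6359 -0.1893  0.1782] yawx 168.60630303724017 zax [-0.001   0.0006 -1.    ] w 0.5013479990799112 gf 0.0 F [ 0.3844 -0.9896  0.3558] h 0.12290613165982994 lat 0.002137542160379569
[[ 0.1982  0.9259  0.3216  0.5515]
 [ 0.9802 -0.1874 -0.0647 -0.1738]
 [ 0.0004  0.3281 -0.9447  0.3208]
 [ 0.      0.      0.      1.    ]]
{'xy': [312.3, 163.0], 'conf': 0.83} [ 0.5834 -0.1811  0.048 ]
top bush 0.61 [452.0, 264.3] [ 0.5947 -0.1831  0.0415]
top leaf_edge 0.79 [451.3, 266.5] [ 0.5913 -0.1819  0.042 ]
top 3511 [ 0.5911 -0.1832  0.042 ] [-0.0269  0.0012  0.9996] 0.026921173403148035 ((590.6217651367188, -183.701904296875), (64.37590789794922, 165.37722778320312), 79.04853820800781)
side bush 0.78 [378.1, 210.6] [ 0.5846 -0.17    0.0437]
side bush 0.65 [374.0, 216.6] [ 0.5891 -0.153   0.0391]
side leaf_edge 0.86 [378.3, 210.7] [ 0.5842 -0.17    0.0435]
side 1311 [ 0.5877 -0.179   0.0435] [-0.0259  0.0118  0.9996] 0.02847156763722913 ((588.4998779296875, -181.62535095214844), (67.0748519897461, 164.5154266357422), 78.54051971435547)
```

View pics/w2.png

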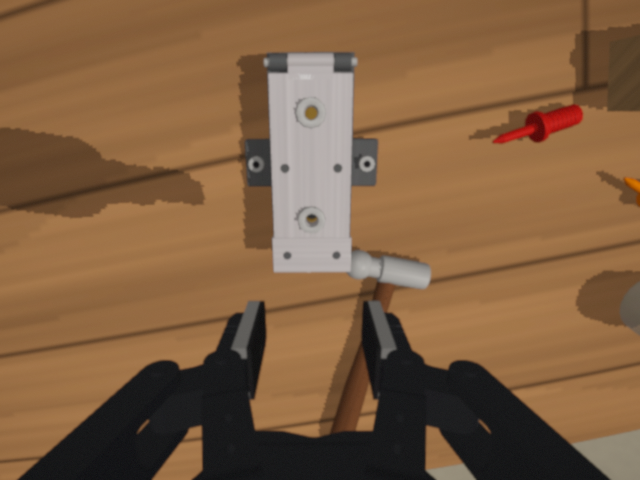

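The wrist picture shows the leaf down, at 0.027 by depth. The free-end bush is at (311,219) and the hinge end is at the top.

Run:
```python
from h import *
np.set_printoptions(precision=4,suppress=True)
p,T=grab('wrist')
g=cv2.cvtColor(p['frame'],cv2.COLOR_RGB2GRAY)
c=cv2.resize(g[195:245,285:337],None,fx=8,fy=8,interpolation=cv2.INTER_CUBIC)
cs=cv2.HoughCircles(cv2.GaussianBlur(c,(9,9),2),cv2.HOUGH_GRADIENT,1.5,60,param1=80,param2=30,minRadius=60,maxRadius=140)
for x in ([] if cs is None else cs[0][:4]):
    uv=[285+x[0]/8-.44,195+x[1]/8-.44];print(uv,x[2]/8,world(p,T,uv,z=.048),world(p,T,uv))
P=cloud(p,T).reshape(-1,3);P=P[~np.isnan(P[:,0])]
Q,cc,nn=fitleaf(P[P[:,2]<.06],.038)
r=cv2.minAreaRect((Q[:,:2]*1000).astype(np.float32));print(len(Q),cc,nn,r)
cv2.imwrite('pics/bush.png',c)
```

```text
16127 [ 0.5843 -0.1823  0.0431] [-0.0295  0.0061  0.9995] ((589.0961303710938, -183.58116149902344), (64.67839050292969, 165.01773071289062), 78.76371765136719)
```

View pics/bush.png

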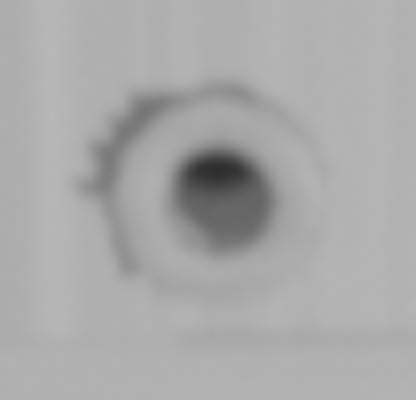

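Request:
apply_moves(increments=[{"jaw": 0.5,"tx": 0.0183,"ty": 0.0397,"tz": 0,"twist": 0},{"jaw": 0.5,"tx": 0.0183,"ty": 0.0397,"tz": 0,"twist": 0},{"jaw": 0.5,"tx": 0.0183,"ty": 0.0397,"tz": 0,"twist": 0},{"jaw": 0.5,"tx": 0.0183,"ty": 0.0397,"tz": 0,"twist": 0},{"jaw": 0.5,"tx": 0.0183,"ty": 0.0397,"tz": 0,"twist": 0},{"jaw": 0.5,"tx": 0.0183,"ty": 0.0397,"tz": 0,"twist": 0},{"jaw": 0.5,"tx": 0.0183,"ty": 0.0397,"tz": 0,"twist": 0},{"jaw": 0.5,"tx": 0,"ty": 0,"tz": 0,"twist": 0},{"jaw": 0.5,"tx": 0,"ty": 0,"tz": 0,"twist": 0}])

```text
t: 9.05
tool_pos: [0.5658, 0.1073, 0.179]
tool_rot: [[-0.98, 0.198, 0.0], [0.198, 0.98, -0.001], [-0.0, -0.001, -1.0]]
wrist_force: [-0.2, -0.8, -0.7]
gripper_width: 0.5
gripper_force: 0.0
```

Run:
```python
from h import *
s=st()
p,T=grab('wrist');save(p,'w3.png')
# bush pixel as seen before (same camera attitude): use pose at that time
Tb=np.array([[.1982,.9259,.3216,.5515],[.9802,-.1874,-.0647,-.1738],[.0004,.3281,-.9447,.3208],[0,0,0,1]])
print('bush',world(p,Tb,[312.1,219.2],z=.0482))
P=cloud(p,T).reshape(-1,3);P=P[~np.isnan(P[:,0])]
for lo,hi,rad in ((.078,.092,.016),(.0475,.0525,.018),(.055,.078,.014)):
    m=(np.hypot(P[:,0]-.566,P[:,1]-.1084)<rad)&(P[:,2]>lo)&(P[:,2]<hi);q=P[m]
    if len(q)>10:
        (x,y),r=cv2.minEnclosingCircle((q[:,:2]*1000).astype(np.float32));print(lo,m.sum(),x,y,r,np.median(q,0))
R=np.array(s['tool_rot']).reshape(3,3)
```

```text
9.05 [0.5658 0.1073 0.179 ] yawx 168.57421958933324 zax [ 0.0004 -0.0007 -1.    ] w 0.49982820348908724 gf 0.0 F [-0.2453 -0.8275 -0.7205] h -0.004619418565998813 lat 0.27889860089710955
bush [ 0.6257 -0.1898  0.0482]
0.078 517 565.8011474609375 107.63980865478516 9.183988571166992 [0.5649 0.1078 0.0838]
0.0475 307 566.02880859375 106.95724487304688 13.50096321105957 [0.5594 0.1096 0.0499]
0.055 224 565.7579956054688 107.71485137939453 9.15891170501709 [0.5584 0.1092 0.0683]
```

View pics/w3.png

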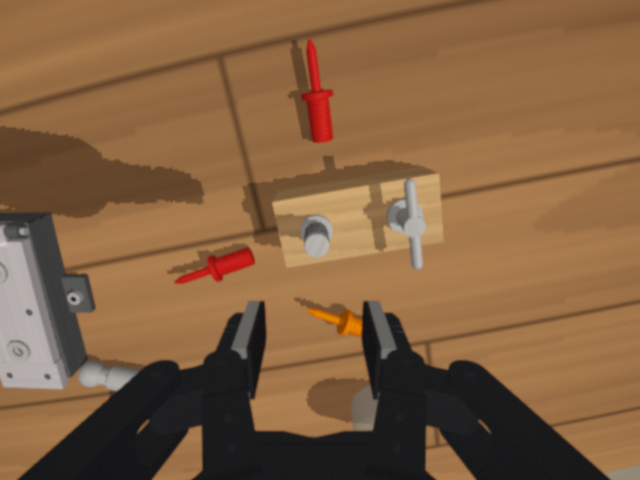

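The wrist view shows the steel pin upright at (317,237), right under the TCP, with the T-pin at (412,220) clear of the fingers. I'll descend and grip.

Request:
apply_moves(increments=[{"jaw": 0.5,"tx": 0,"ty": 0,"tz": 0.04,"twist": 0},{"jaw": 0.5,"tx": 0,"ty": 0,"tz": 0.04,"twist": 0},{"jaw": 0.5,"tx": 0,"ty": 0,"tz": 0.03,"twist": 0},{"jaw": 0.5,"tx": 0,"ty": 0,"tz": 0.0155,"twist": 0},{"jaw": 0.5,"tx": 0,"ty": 0,"tz": 0,"twist": 0},{"jaw": 0,"tx": 0,"ty": 0,"tz": 0,"twist": 0},{"jaw": 0,"tx": 0,"ty": 0,"tz": 0,"twist": 0},{"jaw": 0,"tx": 0,"ty": 0,"tz": 0,"twist": 0},{"jaw": 0,"tx": 0,"ty": 0,"tz": 0,"twist": 0},{"jaw": 0,"tx": 0,"ty": 0,"tz": 0,"twist": 0},{"jaw": 0,"tx": 0,"ty": 0,"tz": 0,"twist": 0}])

```text
t: 10.48
tool_pos: [0.567, 0.1081, 0.0551]
tool_rot: [[-0.98, 0.198, 0.003], [0.198, 0.98, 0.001], [-0.003, 0.001, -1.0]]
wrist_force: [0.5, -0.7, 5.9]
gripper_width: 0.192
gripper_force: 58.6
```

Request:
apply_moves(increments=[{"jaw": 0,"tx": 0,"ty": 0,"tz": -0.01,"twist": 0},{"jaw": 0,"tx": 0,"ty": 0,"tz": -0.02,"twist": 0},{"jaw": 0,"tx": 0,"ty": 0,"tz": -0.03,"twist": 0},{"jaw": 0,"tx": 0,"ty": 0,"tz": -0.03,"twist": 0},{"jaw": 0,"tx": 0,"ty": 0,"tz": 0,"twist": 0},{"jaw": 0,"tx": 0,"ty": 0,"tz": 0,"twist": 0}])

```text
t: 11.22
tool_pos: [0.5651, 0.1081, 0.1433]
tool_rot: [[-0.98, 0.198, -0.001], [0.198, 0.98, 0.0], [0.001, 0.0, -1.0]]
wrist_force: [-0.4, -0.3, -0.6]
gripper_width: 0.191
gripper_force: 58.7
```

Run:
```python
from h import *
s=st();tp=np.array(s['tool_pos'])
p,T=grab('wrist');save(p,'w4.png')
q,Ts=grab('side');a,b=(q['frame'],Ts)
for nm,(p_,T_) in dict(w=(p,T),s=(q,Ts),t=grab('top')).items():
    P=cloud(p_,T_).reshape(-1,3);P=P[~np.isnan(P[:,0])]
    for lo,hi in ((-.04,-.025),(-.025,-.008),(-.006,.002)):
        m=(np.hypot(*(P[:,:2]-tp[:2]).T)<.02)&(P[:,2]>tp[2]+lo)&(P[:,2]<tp[2]+hi)
        if m.sum()>4: print(nm,lo,m.sum(),np.median(P[m],0)-tp,P[m].min(0)-tp,P[m].max(0)-tp)
c=q['frame'][180:380,250:450];cv2.imwrite('pics/s4.png',cv2.cvtColor(np.hstack([cv2.resize(c,(400,400),interpolation=cv2.INTER_CUBIC),cv2.resize(p['frame'][200:350,240:390],(400,400),interpolation=cv2.INTER_CUBIC)]),cv2.COLOR_RGB2BGR))
```

```text
11.225 [0.5651 0.1081 0.1433] yawx 168.59732526091216 zax [-0.0006  0.0002 -1.    ] w 0.19145787729604966 gf 58.691588044166565 F [-0.4212 -0.3088 -0.5519] h -0.0054655141638149385 lat 0.27956237662043687
w -0.04 116 [-0.0051 -0.0006 -0.0344] [-0.0063 -0.0043 -0.0399] [-0.0024  0.0027 -0.029 ]
w -0.025 79 [-0.0127 -0.0003 -0.0089] [-0.0147 -0.012  -0.0107] [-0.0052  0.0111 -0.008 ]
w -0.006 636 [-0.0099  0.0007 -0.0048] [-0.0146 -0.0105 -0.006 ] [-0.0029  0.0111  0.002 ]
s -0.04 47 [-0.0025  0.0024 -0.0328] [-0.0058 -0.0015 -0.0395] [ 0.0014  0.004  -0.0263]
s -0.025 45 [-0.0026  0.0038 -0.0194] [-0.0142  0.0001 -0.0248] [ 0.0081  0.0133 -0.0081]
s -0.006 69 [-0.0071  0.008  -0.0047] [-0.0144 -0.0079 -0.006 ] [0.0089 0.0172 0.002 ]
```

View pics/s4.png

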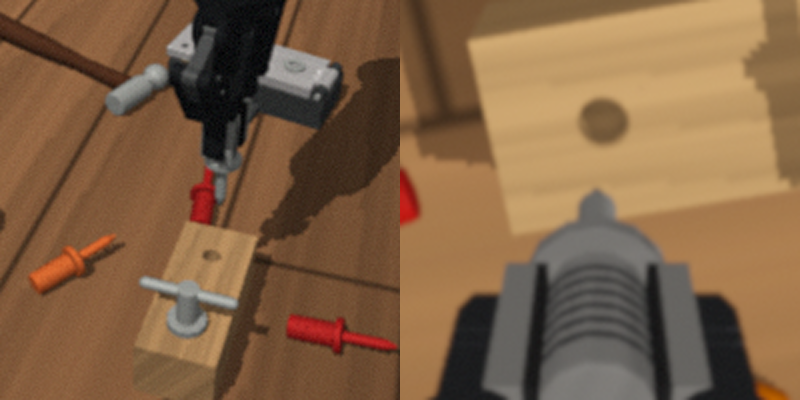

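Request:
apply_moves(increments=[{"jaw": 0,"tx": -0.0172,"ty": -0.04,"tz": 0,"twist": 0},{"jaw": 0,"tx": -0.0172,"ty": -0.04,"tz": 0,"twist": 0},{"jaw": 0,"tx": -0.0172,"ty": -0.04,"tz": 0,"twist": 0},{"jaw": 0,"tx": -0.0172,"ty": -0.04,"tz": 0,"twist": 0},{"jaw": 0,"tx": -0.0172,"ty": -0.04,"tz": 0,"twist": 0},{"jaw": 0,"tx": -0.0172,"ty": -0.04,"tz": 0,"twist": 0},{"jaw": 0,"tx": -0.0172,"ty": -0.0396,"tz": 0,"twist": 0},{"jaw": 0,"tx": 0,"ty": 0,"tz": 0.02,"twist": 0},{"jaw": 0,"tx": 0,"ty": 0,"tz": 0,"twist": 0},{"jaw": 0,"tx": 0,"ty": 0,"tz": 0,"twist": 0}])

```text
t: 12.62
tool_pos: [0.6284, -0.1878, 0.1229]
tool_rot: [[-0.981, 0.196, -0.001], [0.196, 0.981, 0.001], [0.001, 0.001, -1.0]]
wrist_force: [-0.1, 0.4, -1.6]
gripper_width: 0.191
gripper_force: 58.8
```

Run:
```python
from h import *
s=st();tp=np.array(s['tool_pos'])
p,T=grab('wrist')
for nm,(p_,T_) in dict(w=(p,T),s=grab('side')).items():
    P=cloud(p_,T_).reshape(-1,3);P=P[~np.isnan(P[:,0])]
    m=(np.hypot(*(P[:,:2]-tp[:2]).T)<.015)&(P[:,2]>tp[2]-.038)&(P[:,2]<tp[2]-.018)
    if m.sum()>4: print(nm,m.sum(),np.median(P[m],0)-tp,P[m].min(0)-tp,P[m].max(0)-tp)
    Q,c,n=fitleaf(P[P[:,2]<.06],.038);r=cv2.minAreaRect((Q[:,:2]*1000).astype(np.float32));print(len(Q),c,n,r)
cv2.imwrite('pics/w5.png',cv2.cvtColor(cv2.resize(p['frame'][120:320,215:415],(600,600),interpolation=cv2.INTER_CUBIC),cv2.COLOR_RGB2BGR))
```

```text
12.625 [ 0.6284 -0.1878  0.1229] yawx 168.7234972274948 zax [-0.001   0.0012 -1.    ] w 0.19096275361666518 gf 58.790717124938965 F [-0.07    0.3992 -1.5816] h 0.1152999663284944 lat 0.002130144833376784
w 93 [-0.0052 -0.0006 -0.0339] [-0.0062 -0.0042 -0.0379] [-0.0029  0.0027 -0.0283]
21768 [ 0.5759 -0.1809  0.0428] [-0.0296  0.0057  0.9995] ((588.3895263671875, -182.79580688476562), (65.23165130615234, 162.93716430664062), 78.99654388427734)
s 38 [-0.0022  0.0025 -0.028 ] [-0.0054 -0.002  -0.0379] [ 0.0022  0.0056 -0.0185]
1332 [ 0.5878 -0.1787  0.0435] [-0.027   0.0149  0.9995] ((589.0343017578125, -181.98187255859375), (68.33951568603516, 164.6685791015625), 79.16400146484375)
```

View pics/w5.png

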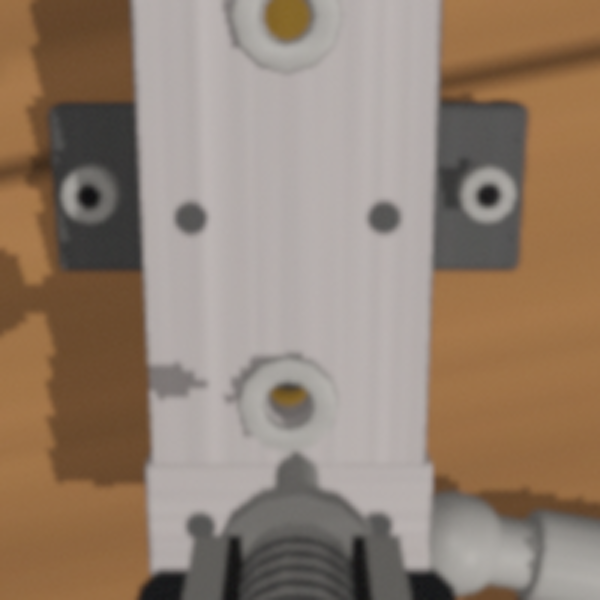

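The crop shows the bush mouth at full-frame (311,254) and the pin nose at (313,271), so there is a slight sideways offset.

Run:
```python
from h import *
s=st();tp=np.array(s['tool_pos']);R=np.array(s['tool_rot']).reshape(3,3)
p,T=grab('wrist')
f=lambda x,y:(215+x/3-.33,120+y/3-.33)
b=world(p,T,f(289,402),z=.048)
print('bush',b,'tool-rel',R.T@(b-tp))
t=world(p,T,f(296,455),z=tp[2]-.048);print('tip',t,'tool-rel',R.T@(t-tp))
for x in (279,313):
    t=world(p,T,f(x,480),z=tp[2]-.040);print('shank edge',R.T@(t-tp))
for x in (226,367):
    t=world(p,T,f(x,530),z=tp[2]-.005);print('flange edge',R.T@(t-tp))
t=world(p,T,f(296,487),z=tp[2]-.005);print('flange front',R.T@(t-tp))
```

```text
12.725 [ 0.6289 -0.1883  0.1238] yawx 168.7196295848068 zax [ 0.0006  0.0007 -1.    ] w 0.18563388860670557 gf 58.79068851470947 F [ 0.4916 -0.6041 -0.025 ] h 0.11584612663371889 lat 0.0017775252583702465
bush [ 0.6265 -0.1909  0.048 ] tool-rel [ 0.0019 -0.0031  0.0758]
tip [ 0.6269 -0.1894  0.0758] tool-rel [ 0.0017 -0.0016  0.048 ]
shank edge [ 0.0002 -0.0047  0.04  ]
shank edge [0.0002 0.0016 0.04  ]
flange edge [ 0.0083 -0.0122  0.005 ]
flange edge [0.0083 0.0092 0.005 ]
flange front [ 0.0155 -0.0016  0.005 ]
```

Request:
apply_moves(increments=[{"jaw": 0,"tx": 0,"ty": -0.0016,"tz": 0.01,"twist": 0},{"jaw": 0,"tx": 0,"ty": 0,"tz": 0.01,"twist": 0},{"jaw": 0,"tx": 0,"ty": 0,"tz": 0.006,"twist": 0},{"jaw": 0,"tx": 0,"ty": 0,"tz": 0.004,"twist": 0},{"jaw": 0,"tx": 0,"ty": 0,"tz": 0.004,"twist": 0},{"jaw": 0,"tx": 0,"ty": 0,"tz": 0,"twist": 0}])

```text
t: 13.52
tool_pos: [0.628, -0.1913, 0.0892]
tool_rot: [[-0.98, 0.198, -0.0], [0.198, 0.98, 0.0], [0.0, 0.0, -1.0]]
wrist_force: [0.3, -0.2, -0.7]
gripper_width: 0.189
gripper_force: 58.8
```

Request:
apply_moves(increments=[{"jaw": 0,"tx": 0,"ty": 0,"tz": 0.004,"twist": 0},{"jaw": 0,"tx": 0,"ty": 0,"tz": 0.004,"twist": 0},{"jaw": 0,"tx": 0,"ty": 0,"tz": 0.003,"twist": 0},{"jaw": 0,"tx": 0,"ty": 0,"tz": 0,"twist": 0}])

```text
t: 14.02
tool_pos: [0.6281, -0.1906, 0.0779]
tool_rot: [[-0.98, 0.197, -0.0], [0.197, 0.98, 0.001], [0.001, 0.001, -1.0]]
wrist_force: [0.9, 1.9, -2.2]
gripper_width: 0.19
gripper_force: 58.8
```

Request:
apply_moves(increments=[{"jaw": 0,"tx": 0,"ty": 0.0004,"tz": 0.003,"twist": 0},{"jaw": 0,"tx": 0,"ty": 0,"tz": 0.003,"twist": 0},{"jaw": 0,"tx": 0,"ty": 0,"tz": 0.003,"twist": 0},{"jaw": 0,"tx": 0,"ty": 0,"tz": 0,"twist": 0}])

```text
t: 14.52
tool_pos: [0.6281, -0.1906, 0.069]
tool_rot: [[-0.98, 0.198, -0.0], [0.198, 0.98, 0.001], [0.0, 0.0, -1.0]]
wrist_force: [0.5, 3.3, -1.0]
gripper_width: 0.188
gripper_force: 58.8
```

Request:
apply_moves(increments=[{"jaw": 0,"tx": 0,"ty": 0.0008,"tz": 0.003,"twist": 0},{"jaw": 0,"tx": 0,"ty": 0,"tz": 0.003,"twist": 0},{"jaw": 0,"tx": 0,"ty": 0,"tz": 0.002,"twist": 0},{"jaw": 0,"tx": 0,"ty": 0,"tz": 0,"twist": 0}])

```text
t: 15.02
tool_pos: [0.6281, -0.1905, 0.061]
tool_rot: [[-0.98, 0.198, -0.0], [0.198, 0.98, -0.0], [0.0, -0.0, -1.0]]
wrist_force: [1.0, 2.4, -1.4]
gripper_width: 0.191
gripper_force: 59.0
```

Request:
apply_moves(increments=[{"jaw": 0,"tx": 0,"ty": 0.0005,"tz": 0.002,"twist": 0},{"jaw": 0,"tx": 0,"ty": 0,"tz": 0.002,"twist": 0},{"jaw": 0,"tx": 0,"ty": 0,"tz": 0.002,"twist": 0},{"jaw": 0,"tx": 0,"ty": 0,"tz": 0.001,"twist": 0},{"jaw": 0,"tx": 0,"ty": 0,"tz": 0,"twist": 0}])

```text
t: 15.65
tool_pos: [0.6286, -0.1905, 0.0554]
tool_rot: [[-0.98, 0.198, 0.001], [0.198, 0.98, -0.001], [-0.001, -0.0, -1.0]]
wrist_force: [-2.6, 1.4, 5.7]
gripper_width: 0.189
gripper_force: 59.4
```

Request:
apply_moves(increments=[{"jaw": 0,"tx": 0,"ty": 0,"tz": 0.0015,"twist": 0},{"jaw": 0,"tx": 0,"ty": 0,"tz": 0.0015,"twist": 0},{"jaw": 0,"tx": 0,"ty": 0,"tz": 0,"twist": 0},{"jaw": 0,"tx": 0,"ty": 0,"tz": 0,"twist": 0}])

```text
t: 16.15
tool_pos: [0.6288, -0.1905, 0.0549]
tool_rot: [[-0.98, 0.198, 0.002], [0.198, 0.98, 0.001], [-0.001, 0.001, -1.0]]
wrist_force: [-7.9, 3.8, 18.7]
gripper_width: 0.188
gripper_force: 61.1
```

Request:
apply_moves(increments=[{"jaw": 0,"tx": 0.001,"ty": 0,"tz": 0,"twist": 0},{"jaw": 0,"tx": 0,"ty": 0,"tz": 0,"twist": 0},{"jaw": 0,"tx": 0,"ty": 0,"tz": 0,"twist": 0},{"jaw": 0,"tx": 0,"ty": 0,"tz": 0,"twist": 0}])

```text
t: 16.65
tool_pos: [0.6287, -0.1905, 0.0549]
tool_rot: [[-0.98, 0.198, 0.003], [0.198, 0.98, -0.0], [-0.003, 0.0, -1.0]]
wrist_force: [-4.6, 3.2, 17.0]
gripper_width: 0.188
gripper_force: 61.0
```

Run:
```python
from h import *
s=st();tp=np.array(s['tool_pos'])
for nm in ('wrist','side','top'):
    p,T=grab(nm)
    P=cloud(p,T).reshape(-1,3);P=P[~np.isnan(P[:,0])]
    Q,c,n=fitleaf(P[P[:,2]<.05],.035);print(nm,len(Q),c,n,'angle along jig',-(n[:2]@[.98,-.1985]))
    if nm!='top': cv2.imwrite(f'pics/end_{nm}.png',cv2.cvtColor(p['frame'],cv2.COLOR_RGB2BGR))
a=cv2.imread('pics/end_side.png')[140:260,310:450];b=cv2.imread('pics/end_wrist.png')[180:330,230:400]
cv2.imwrite('pics/end.png',np.hstack([cv2.resize(a,(400,400)),cv2.resize(b,(400,400))]))
```

```text
16.65 [ 0.6287 -0.1905  0.0549] yawx 168.5697194238901 zax [ 0.0035 -0.0002 -1.    ] w 0.18766911826529045 gf 61.02014422416687 F [-4.5597  3.2286 16.9999] h 0.11615263981777116 lat -0.00047439806006273555
wrist 37199 [ 0.5638 -0.1782  0.0409] [0.0009 0.0002 1.    ] angle along jig -0.0008192793975898084
side 1230 [ 0.5852 -0.1772  0.0412] [0.0044 0.0062 1.    ] angle along jig -0.003117444713536823
top 1086 [ 0.5846 -0.1642  0.0395] [0.0062 0.0179 0.9998] angle along jig -0.0025624564643480833
```

View pics/end.png

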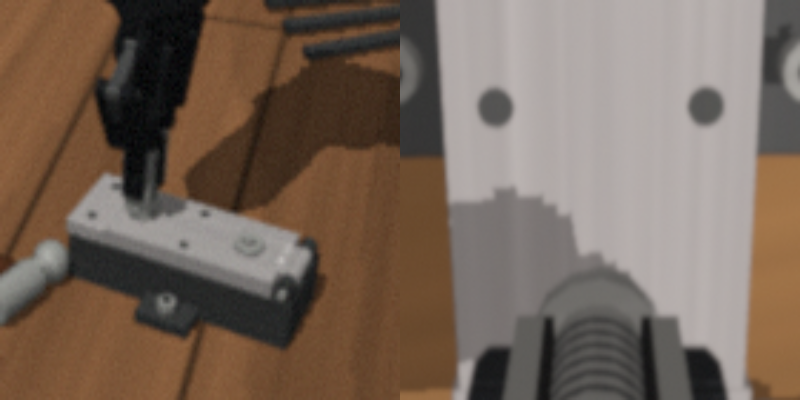

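The leaf lies flat, at angle 0 within noise, and the flange covers the bush. The arm is still gripping and pressing with 17 N, so I'll hand it in.

```bash
python3 -c "
from workcell import robot
print(robot.job_done())"
```

```text
the job is handed in; nothing more can be done
None
```

The leaf is fully shut and the slim straight-headed pin is through the bush, strap and base with its flange on the bush. I handed the job in at about 17 s with the arm still gripping the pin and pressing down with about 17 N, and nothing else was touched.

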